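# Release the spice carousel, bring the salt to the front and hold it

## Task

The spice carousel on the worktop is locked by the black brake knob on its side arm. Turn the brake knob anticlockwise (seen from above) until it clicks over to its released stop, then turn the carousel by the wooden handle bar on top until the salt shaker stands at the front, right behind the steel pointer, and hold it still there: the program finishes with the gripper still gripping that handle bar. Leave the pepper mill, the tin and the mug where they are.

Things in the scene. Friction and masses are not known exactly. Their poses are not given: they have to be found in the camera images.
- carousel_base: Fixed wooden stand: round foot 190 mm wide, 17 mm high; origin on the worktop on the turntable's upright axis. Its -x axis is the front (roughly towards the robot): an upright steel pointer fin stands there, 7 mm wide, top at z 47 mm, 142 mm from the axis. Along -y an arm, 16 mm high, carries the brake knob's pillar (42 mm wide), 200 mm from the axis.
- turntable: Wooden disc, 240 mm wide, 14 mm thick, top at z 34 mm, with a 15 mm centre post. Turns endlessly about its origin (centre of its underside); axes parallel to carousel_base's when the shaker is in front. Shaker and 3 clear jars (52 mm wide, top at z 85 mm) are fixed on it a quarter turn apart, 80 mm out. The brake drags it by about 0.8 N m; released it needs 0.05 N m and stays where left.
- salt_shaker: The salt shaker: clear glass with a grey domed top, 44 mm diameter, 90 mm high, the tallest thing standing on the turntable (top 127 mm above the worktop). Origin at the centre of its underside, on the turntable's -x axis, 80 mm from the centre.
- front_spot (a point): Point of the fixed stand at the front, 80 mm from the turntable's axis and in line with the steel pointer: the salt shaker's origin lies exactly over or under it when the shaker is at the front.
- carousel_handle: Wooden handle bar fixed across the top of the centre post, turning with the turntable: 66 mm long, 14 mm thick, 24 mm high, from 150 to 174 mm above the worktop. Origin at the centre of its underside, on the turntable's axis; its long side runs along its x axis (parallel to the turntable's x axis); grip it across y, 14 mm.
- handle_mid (a point): Middle of the handle bar, 162 mm above the worktop on the turntable's axis, its x axis along the bar's long side: the place to grip.
- knob_grip (a point): Middle of the grip bar of the black brake knob, on the knob's upright axis, 74 mm above the worktop. The bar is 46 mm long, 13 mm thick and 24 mm high (62 to 86 mm above the worktop), on a round skirt of 46 mm diameter. The bar's long side is this point's x axis; at joint value 0 it is parallel to carousel_base's x axis. Grip it across its 13 mm.
- brake_knob (a joint): Angle of the brake knob, rad, growing anticlockwise seen from above: braked it rests near -0.05 (-0.15 to 0), the released stop is 1.3. A spring resists with up to 0.18 N m until it clicks over at 0.85; from there it pushes the knob on to the released stop and keeps it there. Let go before 0.85, it springs back and the brake is on again.
- pepper_mill: Bystander: brown wooden pepper mill with a steel ball on top, 58 mm diameter, 150 mm high, loose on the worktop. Origin at the centre of its underside.
- white_tin: Bystander: flat white closed tin, 105 x 185 x 50 mm, long side along its y axis, loose on the worktop. Origin at the centre of its underside.
- mug: Bystander: cream mug, 78 mm wide, 116 mm over the handle, 101 mm high, loose on the worktop. Origin at the centre of its underside.

How it is judged:
By the outcome, as a careful person would: the job done as asked, in the order asked, and still so for the second after the job is handed in, while the arm keeps its last pose, push and grip.
It also fails if it takes over 48 s, if anything falls off the work surface, if the arm or the gripper's body presses on something with over 40 N, if the wrist force passes 120 N, or if a joint passes its speed limit or range.

## Robot

A 6-joint arm with a two-finger parallel gripper is mounted at the origin on the work surface; the furniture and walls round the work are solid. World frame = base frame: x ahead of the robot, y to its left, z up, the work surface at z = 0. Lengths are in m, angles in degrees, forces in N, time in s.
With the tool pointing down it reaches from about 0.375 to 0.9 m from the base axis. Payload 3.1 kg.
Tool frame: the origin (TCP) lies between the finger pads, 19 mm behind the fingertips; this is the grasp point; z points along the fingers, y is the line along which they close (so a half turn about z gives the same grasp; the last joint's range is limited). The gripper opens to 87 mm and grips with 3 to 60 N. Pads are 19 mm wide; open, the fingers measure 117 mm over their backs; the gripper's body (75 mm by 190 mm) begins 51 mm behind the grasp point.
Start: joints at [-82.42, 30.224, 82.088, -0, 67.689, -10.227], TCP at [0.191, -0.595, 0.241] pointing down, gripper open.
Joint ranges: [-176.69, 176.69], [-43.24, 126.21], [12.49, 139.97], [-82, 262], [0, 151.66], [-163.58, 163.58]. Speed limits (degrees/s): [159.86, 159.86, 180, 180, 180, 180].

## Interface

Orientations are given as a 3x3 rotation matrix whose columns are the frame's x, y, z axes.
In Python, from rig import bot, capture, camera_model gives the robot as it stands.
- The arm moves only by the tool apply_moves, never from a script. Its argument "plan" is text: rows parted by semicolons, each of 6 numbers parted by spaces: the shift along the tool's x, y, z in units of 0.05 m (1.0 is 0.05 m), then the turn, a rotation vector about the tool's x, y, z in units of 360 degrees (1.0 is 360 degrees). In form: dx dy dz ax ay az; .... A call has 1 to 10 rows; each row shifts and turns the commanded pose from where the row before left it, along the tool's axes as they then stand; what a row does not reach is not made up. A row lasts 1/12 s, in which the tool goes at most 41.7 mm and 7.16 degrees, less where a joint would pass 70% of its speed; a pose out of reach is approached as far as the arm can. A call with a number of a shift or a turn outside -1 to 1 is refused whole. A call with a gripper value outside its range is refused whole. "gripper" is the gripper command: -1 is shut, 1 is fully open, values between are in proportion, set as the call begins (left out, the last holds). The fingers move at their own pace and stop on an object; the grip force is fixed at half the most. Time passes only in rows, so rows that do not move let the fingers close. It gives the time, the measured TCP pose, the force, the opening and the grip force at its end, in the units of the state.
- bot.read_state(): the state, without advancing time (a new reading comes with each control period).
- capture(name): name is "side" or "top"; returns the picture (384x512x3 uint8, red, green, blue); there is no depth.
- camera_model(name): a dict with "vertical_fov" (degrees; the focal length in pixels is half the picture's height over the tangent of half this angle, whatever the lens; pixels are square), "cx", "cy" (the principal point, pixels), "position" and "rotation" of the camera in the world. Camera axes: x right, y down, z forward; pixel columns grow to the right and rows downward; lengths in m; the calibration is good to about 2 mm. A picture is of the moment at which its call begins. camera_model takes no time and is no camera call.
- bot.hand_in(): hands the job in; it is judged then, once.
The state is a dict: "time_s": time; "joint_positions": joint angles; "qvel": joint speeds; "tau": joint torques, N m; "position": TCP position; "tcp_rot": TCP orientation; "force": force on the tool from outside, world axes, zero at the start; "moment": the same for the moment, N m; "opening": opening from 0.0 (shut) to 1.0 (fully open); "grasp_force": force on a finger pad.
Only numpy, scipy, OpenCV 4.12 (cv2) and the standard library are available. Lean on these libraries where they do the work, as an engineer would, in place of code of your own. Each camera call takes 0.05 s, during which the arm holds its last target. There are 200 camera calls.

## Working session

There is one attempt and no reset: what is moved stays moved. The work goes in short steps, Python scripts to look and compute and a tool call to move; the robot and the scene stay as the last step left them, time stands still between calls to the robot, and variables do not carry over. Pictures are saved under pics/ and viewed, at most 10 in all, crops included, and the job is handed in when it is done.

Besides the shell and the picture viewer there is one more tool, called after "Request:" as name(argument=value, ...) on one line, values as JSON. apply_moves: Moves the arm, as the interface text tells. Its arguments: {"type":"object","properties":{"plan":{"type":"string"},"gripper":{"type":"number"}},"required":["plan"]}

```bash
mkdir -p pics
python3 - <<'E'
from rig import bot,capture,camera_model
import cv2
for n in("side","top"):
    cv2.imwrite(f"pics/{n}0.png",capture(n)[:,:,::-1]); print(camera_model(n))
print(bot.read_state())
E
```

```text
{'vertical_fov': 42.23936274404307, 'cx': 257.4550065175948, 'cy': 187.6739908172477, 'position': array([ 0.05400506, -1.14064567,  0.8491411 ]), 'rotation': array([[ 0.93332009, -0.17571259,  0.31311131],
       [-0.35876425, -0.49090323,  0.79391576],
       [ 0.01420636, -0.85331067, -0.52120925]])}
{'vertical_fov': 45.550300189822636, 'cx': 269.96560982465996, 'cy': 193.48609865304988, 'position': array([-0.24201298, -0.03965211,  1.22864309]), 'rotation': array([[-0.03468582, -0.83442418,  0.55003017],
       [-0.99935706,  0.03395689, -0.01150677],
       [-0.00907579, -0.55007565, -0.83506551]])}
{'time_s': 0.1, 'joint_positions': array([-8.24218901e+01,  3.02729177e+01,  8.21494090e+01, -2.01068591e-03,
        6.76915136e+01, -1.02279243e+01]), 'qvel': array([ 0.03711056, -0.06520254, -0.19777578,  0.00336193,  0.01695427,
        0.01051876]), 'tau': array([ 3.46135903e-04, -4.40984380e+01, -1.77150607e+01,  6.35682978e-02,
        5.33603760e-02, -4.08625010e-05]), 'position': array([ 0.19104928, -0.59441421,  0.24037519]), 'tcp_rot': array([[ 9.52093157e-01,  3.05808002e-01, -2.94208841e-04],
       [ 3.05807976e-01, -9.52091183e-01,  1.96525084e-03],
       [ 3.20875791e-04, -1.96107329e-03, -9.99998026e-01]]), 'force': array([0.24011437, 0.07674164, 0.82385491]), 'moment': array([-0.00719126, -0.05992046,  0.02499827]), 'grasp_force': 0.0, 'opening': 0.9971048547411977}
```

View pics/top0.png

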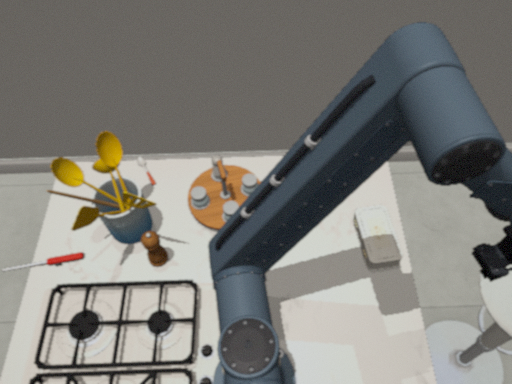

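View pics/side0.png

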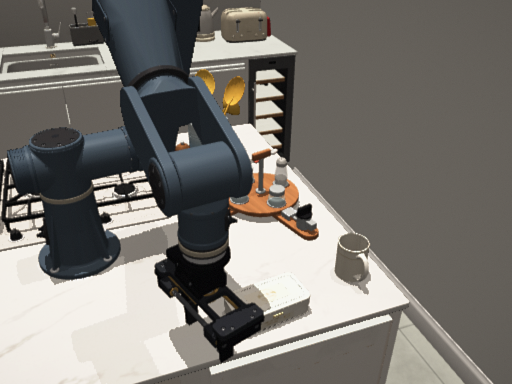

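```bash
cat > h.py <<'E'
import numpy as np, cv2
from rig import bot,capture,camera_model
def ray(n,u,v):
    m=camera_model(n); f=192/np.tan(np.radians(m["vertical_fov"]/2))
    return m["position"],m["rotation"]@np.array([(u-m["cx"])/f,(v-m["cy"])/f,1])
def atz(n,u,v,z):
    p,d=ray(n,u,v); return (p+d*(z-p[2])/d[2]).round(4)
def proj(n,P):
    m=camera_model(n); f=192/np.tan(np.radians(m["vertical_fov"]/2))
    q=m["rotation"].T@(np.array(P)-m["position"]); return np.array([m["cx"]+f*q[0]/q[2],m["cy"]+f*q[1]/q[2]]).round(1)
def snap(n,u0,v0,w,h,k,name):
    im=capture(n)[v0:v0+h,u0:u0+w,::-1]
    return cv2.resize(im,None,fx=k,fy=k,interpolation=cv2.INTER_CUBIC)
E
python3 - <<'E'
from h import *
a=cv2.resize(cv2.imread("pics/top0.png")[145:245,180:280],None,fx=4,fy=4,interpolation=2)
b=cv2.resize(cv2.imread("pics/side0.png")[145:245,225:325],None,fx=4,fy=4,interpolation=2)
cv2.imwrite("pics/c0.png",np.hstack([a,b]))
for n,u,v,z in [("side",262,155,.174),("top",225,185,.174),("side",263,193,.034),("top",224,197,.034),("side",304,211,.086),("side",352,258,.05),("top",152,250,.1),("side",283,298,.05)]: print(n,u,v,atz(n,u,v,z))
s=bot.read_state()
for n in("side","top"): print(proj(n,s["position"]))
E
```

```text
side 262 155 [0.5378 0.0542 0.174 ]
top 225 185 [0.4862 0.0706 0.174 ]
side 263 193 [0.5485 0.0657 0.034 ]
top 224 197 [0.5376 0.0875 0.034 ]
side 304 211 [ 0.5886 -0.1358  0.086 ]
side 352 258 [ 0.6363 -0.3203  0.05  ]
top 152 250 [0.3292 0.2742 0.1   ]
side 283 298 [ 0.4166 -0.3903  0.05  ]
[209.4 330. ]
[504.4 263.3]
```

View pics/c0.png

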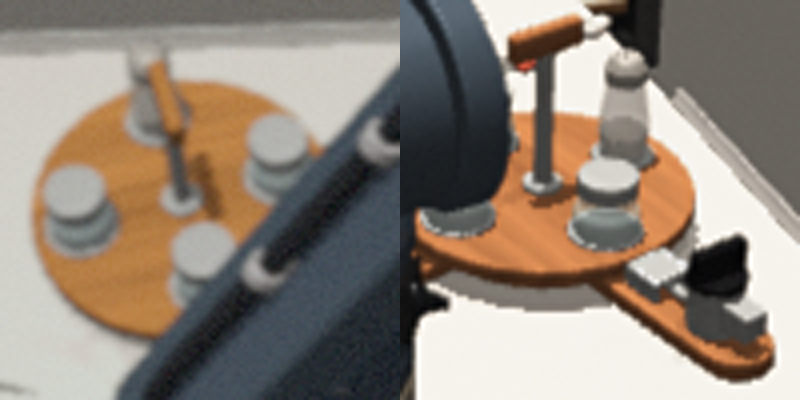

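Run:
```python
from h import *
for l,n,u,v,z in [("handle","side",261.3,154.5,.170),("handle","top",221.7,170,.174),("postfoot","side",260.2,190.8,.036),("postfoot","top",225,195,.036),
("shtop","side",281.5,158.8,.127),("shtop","top",217,158,.125),("shbase","side",281.2,184.5,.036),("shbase","top",218.5,177,.036),
("h1","side",253,158,.162),("h2","side",269.5,150.5,.162),("h1","top",223.5,177.5,.174),("h2","top",219.3,162,.174),
("jarL","top",198.7,191,.083),("jarR","top",249,180,.083),("jarF","top",231,208,.083),("jar","side",277,187.5,.085),
("knob","side",304.5,209,.086),("kn a","side",299,212,.086),("kn b","side",311,205,.086),("armend","side",315,235,.016)]: print(l,n,atz(n,u,v,z))
```

```text
handle side [0.5399 0.0649 0.17  ]
handle top [0.5387 0.081  0.174 ]
postfoot side [0.5438 0.0777 0.036 ]
postfoot top [0.5436 0.0843 0.036 ]
shtop side [0.619  0.0938 0.127 ]
shtop top [0.621  0.1021 0.125 ]
shbase side [0.6205 0.0906 0.036 ]
shbase top [0.6134 0.1064 0.036 ]
h1 side [0.5145 0.0666 0.162 ]
h2 side [0.5785 0.0951 0.162 ]
h1 top [0.5121 0.0753 0.174 ]
h2 top [0.5678 0.0887 0.174 ]
jarL top [0.5303 0.159  0.083 ]
jarR top [0.5646 0.007  0.083 ]
jarF top [0.4662 0.0609 0.083 ]
jar side [0.5678 0.0048 0.085 ]
knob side [ 0.5942 -0.1273  0.086 ]
kn a side [ 0.5736 -0.1355  0.086 ]
kn b side [ 0.6201 -0.1154  0.086 ]
armend side [ 0.6148 -0.1621  0.016 ]
```

Request:
apply_moves(plan="0.66 -0.42 0 0 0 0;0.66 -0.42 0 0 0 0;0.66 -0.42 0 0 0 0;0.66 -0.42 0 0 0 0;0.66 -0.42 0 0 0 0;0.66 -0.42 0 0 0 0;0.66 -0.42 0 0 0 0;0.66 -0.42 0 0 0 0;0 0 0 0 0 0", gripper=0)

```text
time_s: 0.85
position: [0.3939, -0.3479, 0.2408]
tcp_rot: [[0.95, 0.312, 0.0], [0.312, -0.95, 0.005], [0.002, -0.005, -1.0]]
force: [-0.1, -1.5, -0.1]
opening: 0.511
grasp_force: 0.0
```

Run:
```python
from h import *
t=capture("top");s=capture("side")
cv2.imwrite("pics/t1.png",t[:,:,::-1]);cv2.imwrite("pics/s1.png",s[:,:,::-1])
a=cv2.resize(t[145:270,170:290,::-1],None,fx=3.33,fy=3.33,interpolation=2)
b=cv2.resize(s[140:245,225:325,::-1],None,fx=4,fy=3.963,interpolation=2)
b=cv2.resize(b,(400,a.shape[0]))
print(a.shape,b.shape)
cv2.imwrite("pics/c1.png",np.hstack([a,b]))
print(bot.read_state()["position"])
```

```text
(416, 400, 3) (416, 400, 3)
[ 0.39184943 -0.35286041  0.24106528]
```

View pics/c1.png

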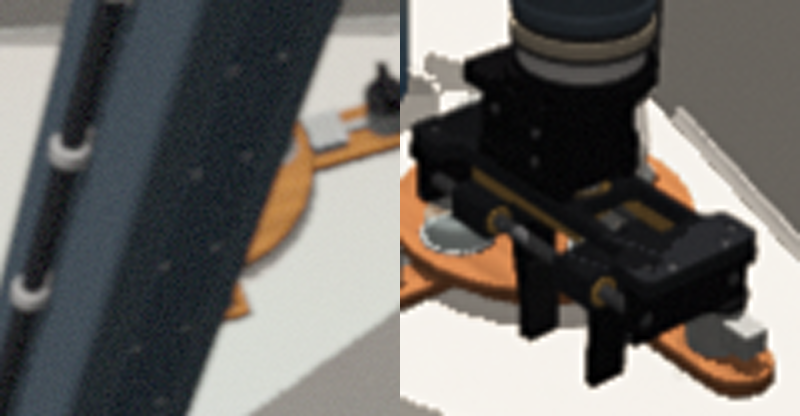

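Run:
```python
from h import *
t=cv2.imread("pics/t1.png");s=cv2.imread("pics/side0.png")
a=cv2.resize(t[150:250,235:315],None,fx=5,fy=5,interpolation=2)
b=cv2.resize(s[190:240,280:320],None,fx=10,fy=10,interpolation=2)
cv2.imwrite("pics/c2.png",np.hstack([a,b]))
```

```text
(no output)
```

View pics/c2.png

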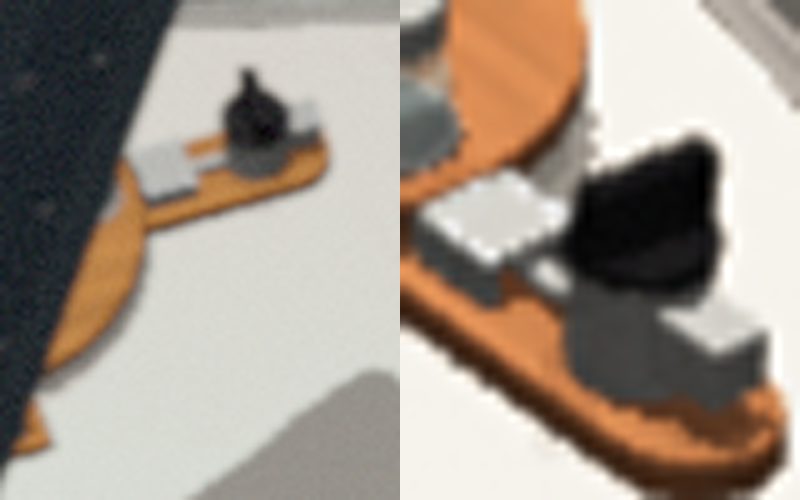

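Run:
```python
from h import *
for l,n,u,v,z in [("skirt","top",286,173.5,.058),("barfar","top",284.6,164.5,.086),("pillar","top",286.5,180,.04),("edge1","top",265,195.6,.0),("edge2","top",295,188,.0),
("s1","side",298.5,208.5,.086),("s2","side",310.3,204,.086),("smid","side",304.3,207.5,.086),("pil","side",304.5,218,.05)]: print(l,n,atz(n,u,v,z))
for P in [(.591,-.113,.086),(.591,-.113,.062)]: print(proj("top",P),proj("side",P))
```

```text
skirt top [ 0.6025 -0.109   0.058 ]
barfar top [ 0.617  -0.1048  0.086 ]
pillar top [ 0.59   -0.1102  0.04  ]
edge1 top [ 0.5598 -0.0404  0.    ]
edge2 top [ 0.5852 -0.1384  0.    ]
s1 side [ 0.5796 -0.1195  0.086 ]
s2 side [ 0.6205 -0.1101  0.086 ]
smid side [ 0.5969 -0.1204  0.086 ]
pil side [ 0.6    -0.1206  0.05  ]
[287.7 171.1] [301.2 206.5]
[287.5 175.7] [300.7 213.6]
```

Request:
apply_moves(plan="0.67 -0.41 0 0 0 0;0.67 -0.41 0 0 0 0;0.67 -0.41 0 0 0 0;0.67 -0.41 0 0 0 0;0.67 -0.41 0 0 0 0;0.67 -0.41 0 0 0 0;0.67 -0.41 0 0 0 0;0.67 -0.41 0 0 0 0;0 0 0.6 0 0 0.017;0 0 0.6 0 0 0")

```text
time_s: 1.78
position: [0.5994, -0.1167, 0.1823]
tcp_rot: [[0.98, 0.201, 0.007], [0.201, -0.98, -0.003], [0.006, 0.004, -1.0]]
force: [-0.6, 0.9, -0.6]
opening: 0.5
grasp_force: 0.0
```

Run:
```python
from h import *
t=capture("top");s=capture("side")
a=cv2.resize(t[130:230,240:320,::-1],None,fx=5,fy=5,interpolation=2)
b=cv2.resize(s[145:245,260:340,::-1],None,fx=5,fy=5,interpolation=2)
cv2.imwrite("pics/c3.png",np.hstack([a,b]))
r=bot.read_state();print(r["position"],r["tcp_rot"],r["joint_positions"])
```

```text
[ 0.59273668 -0.11609121  0.17632224] [[ 0.97930384  0.20211189 -0.01071291]
 [ 0.20215956 -0.97934613  0.00355983]
 [-0.00977216 -0.00565187 -0.99993628]] [-2.16533767e+01  3.33335003e+01  8.82607667e+01 -4.30462725e-02
  5.90515046e+01  5.67067135e+01]
```

View pics/c3.png

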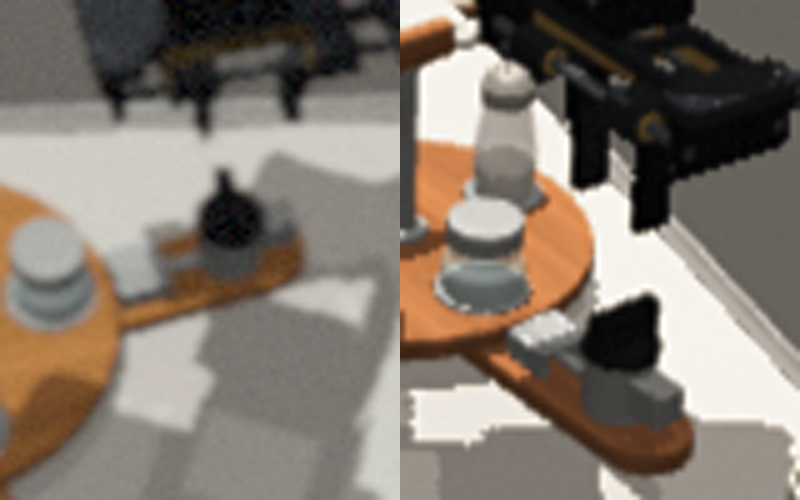

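Run:
```python
from h import *
r=bot.read_state();p=r["position"];R=r["tcp_rot"]
for d in(-.03,0,.03):
    P=p+R@[0,d,.019];print(proj("side",P),proj("top",P))
print([proj(n,(.596,-.113,z)) for n in("side","top") for z in(.086,.062)])
for n,u,v,z in[("side",306,207,.086),("side",308,218,.062),("top",285.2,165.5,.086),("top",286,173,.062),("top",247.5+2,180,.085),("side",277,187.5,.085)]:print(n,atz(n,u,v,z))
```

```text
[297.2 180.1] [279.4 158.4]
[303.8 185. ] [289.2 156.5]
[310.6 190. ] [299.  154.6]
[array([302.8, 206.2]), array([302.3, 213.3]), array([287.6, 169.8]), array([287.4, 174.4])]
side [ 0.6025 -0.1197  0.086 ]
side [ 0.6009 -0.1392  0.062 ]
top [ 0.6131 -0.1065  0.086 ]
top [ 0.6015 -0.1088  0.062 ]
top [0.5631 0.0054 0.085 ]
side [0.5678 0.0048 0.085 ]
```

Request:
apply_moves(plan="0.1 -0.06 0.5 0 0 0;0 0 0.5 0 0 0;0 0 0.4 0 0 0;0 0 0 0 0 0;0 0 0 0 0 0;0 0 0 0 0 0")

```text
time_s: 2.38
position: [0.6015, -0.1138, 0.113]
tcp_rot: [[0.98, 0.201, 0.003], [0.201, -0.98, -0.001], [0.002, 0.002, -1.0]]
force: [0.0, -0.4, 0.5]
opening: 0.501
grasp_force: 0.0
```

Request:
apply_moves(plan="-0.05 -0.03 0.3 0 0 0;0 0 0.28 0 0 0;0 0 0 0 0 0;0 0 0 0 0 0;0 0 0 0 0 0")

```text
time_s: 2.8
position: [0.5989, -0.112, 0.084]
tcp_rot: [[0.979, 0.202, 0.003], [0.202, -0.979, -0.001], [0.003, 0.002, -1.0]]
force: [-0.0, 0.2, 1.0]
opening: 0.501
grasp_force: 0.0
```

Request:
apply_moves(plan="0 0 0 0 0 0;0 0 0 0 0 0;0 0 0 0 0 0;0 0 0 0 0 0;0 0 0 0 0 0;0 0 0 0 0 0", gripper=-1)

```text
time_s: 3.3
position: [0.5977, -0.1119, 0.0824]
tcp_rot: [[0.979, 0.203, 0.0], [0.203, -0.979, -0.001], [-0.0, 0.001, -1.0]]
force: [-0.1, 1.2, 0.5]
opening: 0.144
grasp_force: 30.1
```

Run:
```python
from h import *
r=bot.read_state();print(r)
```

```text
{'time_s': 3.3, 'joint_positions': array([-21.09062047,  41.02242146,  91.45215867,  -0.10030458,
        47.4961687 ,  57.24122792]), 'qvel': array([ 0.04737341,  0.19686821,  0.30265924,  0.24646625,  0.07164994,
       -0.0505064 ]), 'tau': array([ 3.66806500e+00, -4.58486974e+01, -1.10846213e+01,  6.37129694e-01,
       -1.12347063e-01,  1.20489002e-02]), 'position': array([ 0.59769904, -0.11194766,  0.08239845]), 'tcp_rot': array([[ 9.79095550e-01,  2.03400844e-01,  1.26157712e-05],
       [ 2.03400665e-01, -9.79094603e-01, -1.38816039e-03],
       [-2.70000963e-04,  1.36170772e-03, -9.99999036e-01]]), 'force': array([-0.07083349,  1.17687447,  0.45314294]), 'moment': array([0.28362284, 0.03428696, 0.04871765]), 'grasp_force': 30.09910358581692, 'opening': 0.14381585725650028}
```

Request:
apply_moves(plan="0 0 0 0 0 -0.01;0 0 0 0 0 -0.0175;0 0 0 0 0 -0.0175;0 0 0 0 0 -0.0175;0 0 0 0 0 -0.0175;0 0 0 0 0 -0.0175;0 0 0 0 0 -0.0175;0 0 0 0 0 -0.0175;0 0 0 0 0 -0.0175;0 0 0 0 0 0")

```text
time_s: 4.13
position: [0.6024, -0.1176, 0.0825]
tcp_rot: [[0.408, 0.913, 0.011], [0.913, -0.408, -0.01], [-0.005, 0.014, -1.0]]
force: [5.3, -14.5, -8.2]
opening: 0.149
grasp_force: 30.1
```

Request:
apply_moves(plan="0 0 0 0 0 -0.0175;0 0 0 0 0 -0.0175;0 0 0 0 0 -0.0175;0 0 0 0 0 -0.005;0 0 0 0 0 0;0 0 0 0 0 0")

```text
time_s: 4.63
position: [0.6052, -0.1183, 0.0825]
tcp_rot: [[0.062, 0.998, 0.017], [0.998, -0.062, -0.012], [-0.011, 0.017, -1.0]]
force: [10.7, -14.5, -13.7]
opening: 0.151
grasp_force: 30.0
```

Run:
```python
from h import *
r=bot.read_state();R=r["tcp_rot"];print(r["position"],np.degrees(np.arctan2(R[1,0],R[0,0])),r["force"],r["moment"],r["opening"],r["tau"][5])
```

```text
[ 0.60524114 -0.11829875  0.08253676] 86.41651601379847 [ 10.70874327 -14.45531822 -13.67804184] [-2.31691839 -1.58303357 -0.02821141] 0.15070248050913856 -0.0211597845191136
```

Request:
apply_moves(plan="0 0 0 0 0 0;0 0 0 0 0 0;0 0 0 0 0 0;0 0 -0.3 0 0 0;0 0 -0.7 0 0 0;0 0 -0.7 0 0 0;0 0 -0.7 0 0 0;0 0 -0.7 0 0 0;0 0 0 0 0 0;0 0 0 0 0 0", gripper=0)

```text
time_s: 5.47
position: [0.5985, -0.1114, 0.2397]
tcp_rot: [[0.063, 0.998, 0.004], [0.998, -0.063, -0.002], [-0.001, 0.004, -1.0]]
force: [-0.3, -0.2, -1.2]
opening: 0.497
grasp_force: 0.0
```

Run:
```python
from h import *
t=capture("top");s=capture("side")
cv2.imwrite("pics/t4.png",t[:,:,::-1]);cv2.imwrite("pics/s4.png",s[:,:,::-1])
a=cv2.resize(t[140:260,180:310,::-1],None,fx=4,fy=4,interpolation=2)
b=cv2.resize(s[185:245,280:325,::-1],None,fx=6,fy=8,interpolation=2)
cv2.imwrite("pics/c4.png",np.hstack([a,b]))
r=bot.read_state();print(r["position"],r["joint_positions"],r["force"])
```

```text
[ 0.59646395 -0.11074653  0.23622261] [-2.10630545e+01  2.91807440e+01  8.50102832e+01  4.19877048e-03
  6.59732848e+01 -1.74591126e+01] [-0.78436393  0.28859468 -1.09472466]
```

View pics/c4.png

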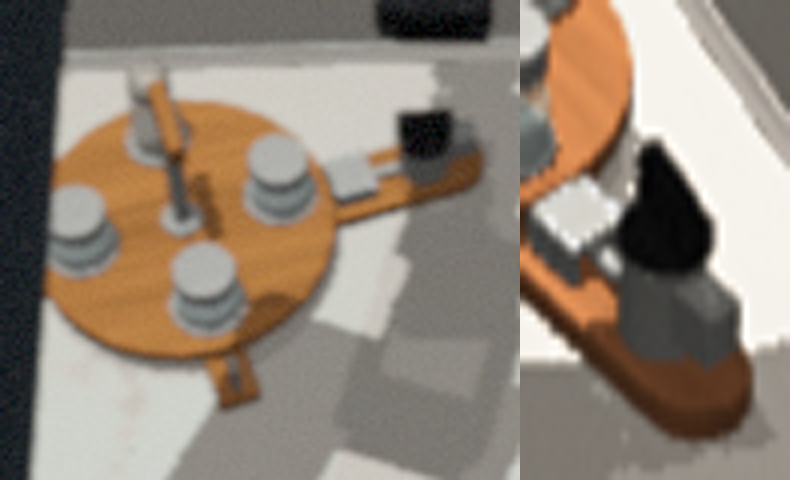

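Run:
```python
from h import *
from scipy.optimize import least_squares
T=lambda x,y:(180+x/4,140+y/4)
tab=[("top",T(278,158),(0,90),.083),("top",T(78,208),(0,-90),.083),("top",T(205,270),(0,0),.083),("top",T(158,150),(0,180),.037),("side",(277,187.5),(0,90),.083),("side",(281.3,184.5),(0,180),.037),("side",(281.5,158.5),(0,180),.125)]
def pol(a,th,r,z): return (a[0]+r*np.cos(th),a[1]+r*np.sin(th),z)
def f(q):
    ax=q[:2];e=[]
    for n,uv,(_,d),z in tab:   # front jar at phi, d ccw offset of that jar
        e+=list(proj(n,pol(ax,q[2]+np.radians(d),.08,z))-uv)
    e+=list(proj("top",(*ax,.037))-T(181,217)); e+=list(proj("side",(*ax,.037))-(260.2,190.8))
    e+=list(proj("top",(*ax,.172))-T(165,120))
    e+=list(proj("top",pol(ax,q[3],.142,.033))-T(235,372))
    k=pol(ax,q[3]+np.pi/2,.2,.086)
    e+=list(proj("top",k)-T(424,124)); 
    e+=list(proj("side",pol(ax,q[3]+np.pi/2,.2,.045))-(280+665/6-140+53,185+310/8)) if 0 else []
    return np.array(e)
s=least_squares(f,[.542,.081,np.radians(195),np.radians(195)],diff_step=1e-3,loss="soft_l1")
print(s.x[:2],np.degrees(s.x[2:]));print(f(s.x).reshape(-1,2).round(1).tolist())
```

```text
[0.54486932 0.08085196] [195.04114072 195.7180033 ]
[[0.6, 0.2], [-0.6, 0.7], [0.1, 0.1], [0.5, -2.9], [-0.5, 0.9], [-1.0, -2.0], [-0.1, -0.4], [0.8, 0.2], [-0.1, -0.8], [0.7, -1.3], [-0.3, 0.3], [1.1, -1.9]]
```

Request:
apply_moves(plan="0.75 -0.26 0 0 0 0;0.75 -0.26 0 0 0 0;0.75 -0.26 0 0 0 0;0.75 -0.26 0 0 0 0;0.75 -0.26 0 0 0 0;0 0 0 0 0 0.0195;0 0 0 0 0 0.0195;0 0 0 0 0 0.0195;0 0 0 0 0 0.0195;0 0 0 0 0 0.0195")

```text
time_s: 6.4
position: [0.5429, 0.0803, 0.2348]
tcp_rot: [[0.63, 0.777, -0.006], [0.777, -0.63, 0.0], [-0.003, -0.005, -1.0]]
force: [0.2, -0.5, -0.5]
opening: 0.5
grasp_force: 0.0
```

Request:
apply_moves(plan="0 0 0 0 0 0.0195;0 0 0 0 0 0.0195;0 0 0 0 0 0.0195;0 0 0 0 0 0.0195;0 0 0 0 0 0.0195;0 0 0 0 0 0;0 0 0 0 0 0;0 0 0 0 0 0")

```text
time_s: 7.07
position: [0.5438, 0.08, 0.236]
tcp_rot: [[0.96, 0.281, -0.003], [0.281, -0.96, 0.0], [-0.003, -0.001, -1.0]]
force: [-0.9, -0.2, -0.8]
opening: 0.497
grasp_force: 0.0
```

Run:
```python
from h import *
s=capture("side");t=capture("top")
b=cv2.resize(s[90:240,215:325,::-1],None,fx=3.6,fy=3.6,interpolation=2)
a=cv2.resize(t[110:260,180:290,::-1],None,fx=3.6,fy=3.6,interpolation=2)
cv2.imwrite("pics/c5.png",np.hstack([a,b]))
r=bot.read_state();R=r["tcp_rot"];print(r["position"],np.degrees(np.arctan2(R[1,0],R[0,0])),r["joint_positions"],r["force"])
p=r["position"]
for d in(-.03,0,.03):
    P=p+R@[0,d,.019];print(proj("side",P))
```

```text
[0.54424446 0.07992907 0.23660944] 16.27894809523009 [-3.28728389e+00  2.48163693e+01  9.31630896e+01  1.32641792e-03
  6.21025792e+01  7.04331657e+01] [-0.1959343   0.22968505  0.52548478]
[254.9 133.9]
[261.1 137.5]
[267.5 141.2]
```

View pics/c5.png

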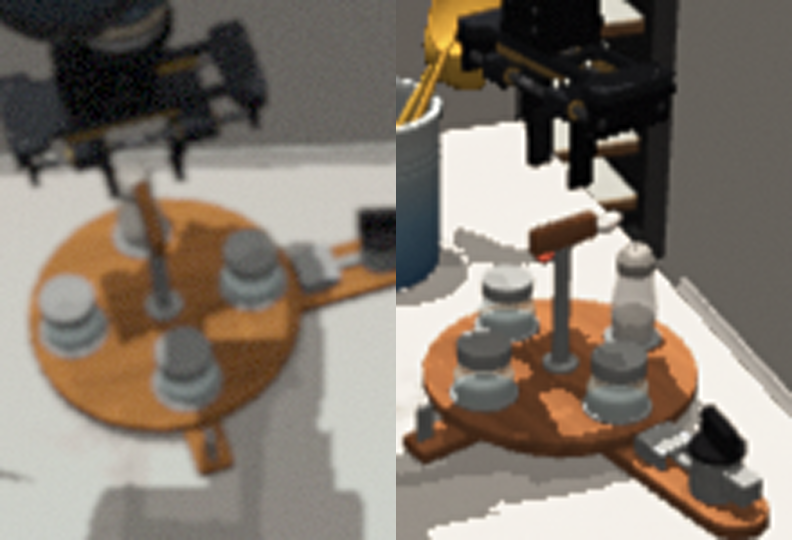

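Request:
apply_moves(plan="0 -0.02 0.5 0 0 0.003;0 0 0.5 0 0 0;0 0 0.48 0 0 0;0 0 0 0 0 0;0 0 0 0 0 0;0 0 0 0 0 0")

```text
time_s: 7.67
position: [0.5452, 0.0808, 0.1642]
tcp_rot: [[0.965, 0.261, 0.002], [0.261, -0.965, -0.0], [0.002, 0.0, -1.0]]
force: [-0.1, 0.1, -0.5]
opening: 0.495
grasp_force: 0.0
```

Request:
apply_moves(plan="0 0 0 0 0 0;0 0 0 0 0 0;0 0 0 0 0 0;0 0 0 0 0 0;0 0 0 0 0 0;0 0 0 0 0 0", gripper=-1)

```text
time_s: 8.17
position: [0.5447, 0.0803, 0.1637]
tcp_rot: [[0.965, 0.261, 0.001], [0.261, -0.965, -0.001], [0.001, 0.002, -1.0]]
force: [0.4, -1.9, 1.8]
opening: 0.159
grasp_force: 30.0
```

Run:
```python
from h import *
r=bot.read_state();R=r["tcp_rot"];print(r["position"],np.degrees(np.arctan2(R[1,0],R[0,0])),r["joint_positions"],r["force"],r["moment"])
```

```text
[0.5446932  0.08032496 0.16368478] 15.147258826991559 [-3.20461468e+00  3.05782241e+01  9.71623293e+01 -8.88219777e-02
  5.21968160e+01  7.17025598e+01] [ 0.43832312 -1.85973078  1.76286641] [-0.33960903  0.02207518  0.04222922]
```

Request:
apply_moves(plan="0 0 0 0 0 -0.005;0 0 0 0 0 -0.01;0 0 0 0 0 -0.015;0 0 0 0 0 -0.015;0 0 0 0 0 -0.015;0 0 0 0 0 -0.015;0 0 0 0 0 -0.015;0 0 0 0 0 -0.015;0 0 0 0 0 -0.015;0 0 0 0 0 -0.015")

```text
time_s: 9.0
position: [0.5468, 0.0779, 0.1637]
tcp_rot: [[0.438, 0.899, 0.005], [0.899, -0.438, -0.005], [-0.002, 0.007, -1.0]]
force: [3.0, -10.8, -2.2]
opening: 0.16
grasp_force: 30.1
```

Request:
apply_moves(plan="0 0 0 0 0 -0.015;0 0 0 0 0 -0.015;0 0 0 0 0 -0.015;0 0 0 0 0 -0.015;0 0 0 0 0 -0.015;0 0 0 0 0 -0.015;0 0 0 0 0 -0.015;0 0 0 0 0 -0.015;0 0 0 0 0 -0.015;0 0 0 0 0 -0.015")

```text
time_s: 9.83
position: [0.5504, 0.0779, 0.1638]
tcp_rot: [[-0.469, 0.883, 0.013], [0.883, 0.469, -0.005], [-0.01, 0.009, -1.0]]
force: [10.5, -7.3, -8.2]
opening: 0.159
grasp_force: 30.0
```

Request:
apply_moves(plan="0 0 0 0 0 -0.015;0 0 0 0 0 -0.015;0 0 0 0 0 -0.015;0 0 0 0 0 -0.015;0 0 0 0 0 -0.015;0 0 0 0 0 -0.015;0 0 0 0 0 -0.015;0 0 0 0 0 -0.015;0 0 0 0 0 -0.015;0 0 0 0 0 -0.015")

```text
time_s: 10.67
position: [0.5523, 0.0808, 0.1638]
tcp_rot: [[-0.99, 0.142, 0.018], [0.142, 0.99, 0.001], [-0.017, 0.003, -1.0]]
force: [14.4, 3.0, -10.3]
opening: 0.159
grasp_force: 30.0
```

Request:
apply_moves(plan="0 0 0 0 0 -0.015;0 0 0 0 0 -0.015;0 0 0 0 0 -0.012;0 0 0 0 0 -0.008;0 0 0 0 0 -0.004;0 0 0 0 0 0;0 0 0 0 0 0;0 0 0 0 0 0")

```text
time_s: 11.33
position: [0.5522, 0.0821, 0.1638]
tcp_rot: [[-0.981, -0.191, 0.018], [-0.191, 0.982, 0.003], [-0.018, -0.001, -1.0]]
force: [13.7, 5.1, -10.9]
opening: 0.159
grasp_force: 30.0
```

Run:
```python
from h import *
s=capture("side");t=capture("top")
cv2.imwrite("pics/t6.png",t[:,:,::-1]);cv2.imwrite("pics/s6.png",s[:,:,::-1])
b=cv2.resize(s[140:240,215:315,::-1],None,fx=4,fy=4,interpolation=2)
a=cv2.resize(t[150:250,180:280,::-1],None,fx=4,fy=4,interpolation=2)
cv2.imwrite("pics/c6.png",np.hstack([a,b]))
r=bot.read_state();R=r["tcp_rot"];print(r["position"],np.degrees(np.arctan2(R[1,0],R[0,0])),r["joint_positions"],r["force"],r["moment"],r["opening"])
for th in (193.7,195.7,197.7):
    c=np.radians(th);print([proj(n,(.5449+.08*np.cos(c),.0809+.08*np.sin(c),z)).tolist() for n in("top","side") for z in(.037,.125)])
```

```text
[0.55218885 0.08206106 0.16382146] -168.96576128968275 [  -3.13187001   30.74589918   96.76405848    0.28266208   51.48392498
 -104.33990401] [ 13.74881435   5.37726477 -10.8339729 ] [ 1.03915048 -2.38130371  0.01071792] 0.15988487726194628
[[231.9, 215.7], [229.4, 200.0], [238.5, 197.6], [238.4, 172.4]]
[[232.8, 215.5], [230.4, 199.8], [239.1, 198.0], [238.9, 172.7]]
[[233.6, 215.2], [231.3, 199.5], [239.6, 198.4], [239.5, 173.1]]
```

View pics/c6.png

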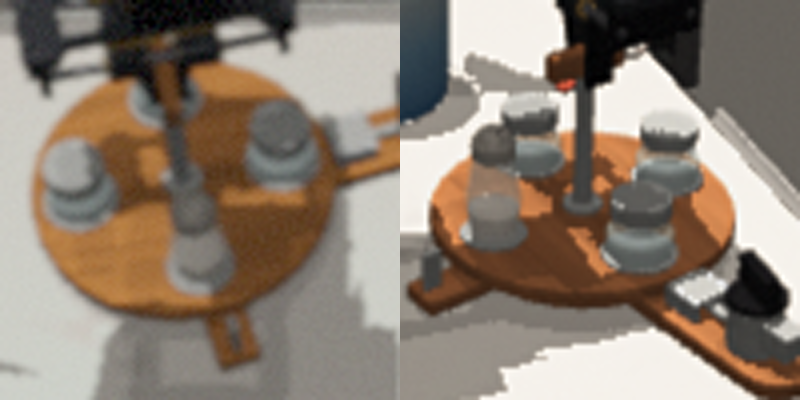

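Request:
apply_moves(plan="-0.07 0 0 0 0 -0.006;-0.07 0 0 0 0 -0.0068;0 0 0 0 0 0;0 0 0 0 0 0;0 0 0 0 0 0;0 0 0 0 0 0")

```text
time_s: 11.93
position: [0.5524, 0.0824, 0.1637]
tcp_rot: [[-0.963, -0.271, 0.003], [-0.271, 0.963, 0.0], [-0.003, -0.0, -1.0]]
force: [2.4, 1.5, 1.4]
opening: 0.158
grasp_force: 30.0
```

Run:
```python
from h import *
s=capture("side");t=capture("top")
b=cv2.resize(s[160:220,210:260,::-1],None,fx=8,fy=8,interpolation=2)
a=cv2.resize(t[185:245,210:260,::-1],None,fx=8,fy=8,interpolation=2)
cv2.imwrite("pics/c7.png",np.hstack([a,b]))
r=bot.read_state();R=r["tcp_rot"];print(r["position"],np.degrees(np.arctan2(R[1,0],R[0,0])),r["force"],r["moment"],r["opening"])
for th in (193,195.7,198):
    c=np.radians(th);print(th,[proj(n,(.5449+q*np.cos(c),.0809+q*np.sin(c),z)).tolist() for n in("top","side") for q,z in((.142,.047),(.142,.016),(.08,.037),(.08,.125))])
```

```text
[0.55239213 0.08243908 0.16372859] -164.28856454060156 [3.39323092 1.17981906 2.38204671] [ 0.32570679 -0.79653345 -0.03116872] 0.16139914011710957
193 [[235.8, 231.6], [236.5, 236.6], [231.5, 215.8], [229.1, 200.1], [220.6, 200.7], [220.9, 209.4], [238.4, 197.4], [238.2, 172.2]]
195.7 [[238.0, 231.0], [238.7, 236.0], [232.8, 215.5], [230.4, 199.8], [221.8, 201.7], [222.1, 210.4], [239.1, 198.0], [238.9, 172.7]]
198 [[239.9, 230.4], [240.5, 235.4], [233.8, 215.2], [231.5, 199.5], [222.9, 202.6], [223.1, 211.3], [239.7, 198.5], [239.5, 173.2]]
```

View pics/c7.png

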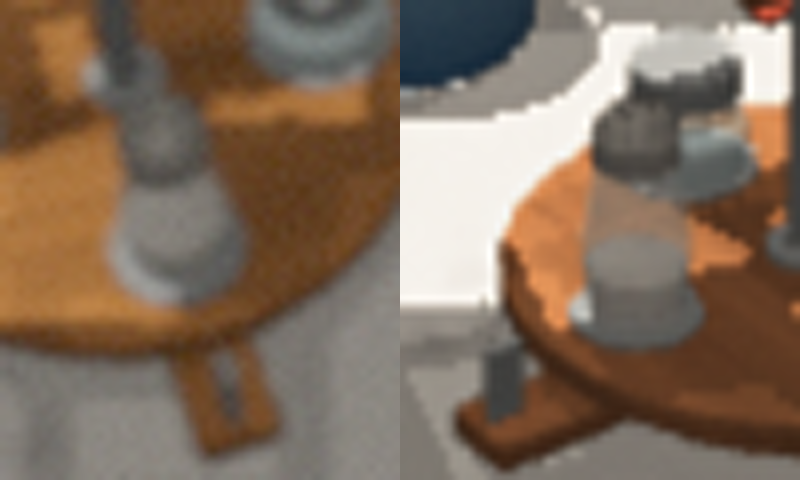

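Request:
apply_moves(plan="0 0 0 0 0 -0.0022;0 0 0 0 0 0;0 0 0 0 0 0;0 0 0 0 0 0;0 0 0 0 0 0;0 0 0 0 0 0")

```text
time_s: 12.53
position: [0.5523, 0.0825, 0.1637]
tcp_rot: [[-0.959, -0.285, 0.003], [-0.285, 0.959, 0.0], [-0.003, -0.001, -1.0]]
force: [4.8, 1.1, 3.1]
opening: 0.161
grasp_force: 30.0
```

Run:
```python
from h import *
r=bot.read_state();R=r["tcp_rot"];print(r["position"],np.degrees(np.arctan2(R[1,0],R[0,0])),r["force"],r["moment"],r["qvel"],r["grasp_force"])
print(bot.hand_in())
```

```text
[0.55233685 0.08249238 0.1637447 ] -163.45702109030256 [4.79280527 1.12810034 3.06099958] [ 0.47446904 -0.9916719   0.03595683] [ 0.00292968 -0.01133922  0.01203759 -0.05929593 -0.02053048  0.00858123] 30.00217594206333
the job is handed in; nothing more can be done
None
```

The job is handed in: I turned the brake knob to its released stop, then turned the carousel until the salt shaker stood behind the pointer (to about 1° by my estimate), with the gripper still holding the handle bar and the pepper mill, tin and mug left alone; it took about 12.5 s, and I was given no verdict.

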